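# Key the hold-down finger over a wheel bolt

### The job

Lock the wheel bolt in its gauge nest: first pull the fixture's spring plunger up and give it a quarter turn clockwise so that it stays up in its rest notch, then put the flat-bladed T-key (the one with the long crossbar) fully home in the slot of the lock cylinder and turn it clockwise as far as it goes, so that the hold-down finger lies over the bolt head. Leave the key standing in the lock and the plunger parked up, and let go. Do not bump the dial stand, and leave the other key, both bolts, the mallet and the gauge case where they are.

Things in the scene. Friction and masses are not known exactly. Their poses are not given: they have to be found in the camera images.
- lock (a joint): Turn of the lock drum with its hold-down finger, rad: 0 = finger fully open, 2.0 = end stop, over the bolt head; grows clockwise seen from above. Friction about 0.15 N m; stays where it is left. While the plunger is down its pin stops the finger at about 0.3. Starts from 0 to 0.2.
- lock_face (a point): Centre of the top face of the lock cylinder, a 40 mm wide upright drum on the fixture, 80 mm above the bench, on its turning axis (z up). Slot in the face 16 x 8 mm, 27 mm deep, long side along this point's x; takes the flat key either way round. x points along the hold-down finger (bar 18 mm wide, top 20 mm below the face, reaching 88 mm from the axis) and turns with it.
- plunger_grip (a point): Middle of the spring plunger's black bar knob, 36 mm long (this point's x) x 12 mm wide (y) x 22 mm tall; 12 mm above the knob's underside; 106 mm above the bench when down. Moves and turns with the knob; z up. Its axis is 76 mm from the lock axis. The guide walls under it (26 mm square) end 21 mm below the point when down.
- plunger_lift (a joint): How far the plunger is pulled up, m: 0 = down (blocks the finger), 0.019 = upper stop. Spring 4.5 N when down to 10 N at the stop. It must be up at least 0.015 to turn freely; released at a quarter turn it rests in its notch at about 0.0115; between, it may drop back.
- plunger_turn (a joint): Turn of the plunger knob, rad, 0 at the start (in its groove), grows clockwise seen from above, stop at 1.75; the rest notch is at 1.57.
- flat_key_grip (a point): Centre of the flat-bladed T-key's crossbar: steel, 100 mm long (this point's x; the other key's is 60) x 12 wide (y) x 12 tall; z up. Below: neck 12 mm across, collar 26 mm across, its underside 48 mm below this point, then a flat blade 14 (along x) x 6 mm, 24 long, the last 6 mm thinner (10 x 3.5). Stands upright, collar on the rack's top, blade in a hole. 0.11 to 0.22 kg.
- flat_key_seat (a point): Centre of the underside of the flat key's collar (same axes as flat_key_grip). With the key home it lies on the lock face, at lock_face; in the rack it lies 44 mm above the bench.
- square_key_grip (a point): Centre of the crossbar of the other T-key: same make but a 60 mm bar and a square 11 mm shank that does not fit the slot. It stands in the rack's other hole, 96 mm from the flat key. Leave it.
- rack: Key rack: an aluminium bridge, 170 mm long (its x axis) x 50 mm wide x 44 mm tall, fixed to the bench, with a key hole 48 mm to either side of its middle. Origin at its underside centre.
- fixture: Steel fixture fixed to the bench: base plate about 160 x 166 x 12 mm with the lock drum, plunger bracket and bolt nest. Origin at bench level near the plate's middle; z up. In its frame the lock axis is at x -20, y -25 mm, the plunger to the +y side of it, the nest at x 55, y -25 mm.
- nest_bolt_head (a point): Centre of the top of the hex head of the wheel bolt that sits loose in the nest, 49 mm above the bench, 75 mm from the lock axis. Head 21 mm across flats. The finger passes 3 mm above it.
- spare_bolt_mid (a point): Middle of a spare wheel bolt that stands on its hex head on the bench, 52 mm tall, 26 mm across. Bystander.
- dial_stand: Dial indicator on a magnetic base fixed to the bench: base 56 x 50 x 45 mm, upright 12 mm post, 202 mm tall overall, with a dial 50 mm across hung on a short arm that points along its x axis (to 75 mm from the post). Origin at the underside of the base. Must not be bumped.
- mallet: Yellow rubber mallet lying on the bench, head 60 mm diameter x 85 mm, origin under the head's middle, wooden handle along its x axis to 230 mm. Bystander.
- gauge_case: Steel feeler gauge case lying on the bench, 105 mm (x) x 28 x 14 mm, origin at its underside centre. Bystander.
Mind the look-alikes: they are no part of the job. Leave any green or turquoise look-alike of the part that bears nest_bolt_head alone.

How it is judged:
On the way, in this order (a step that is already met when the one before it is completed fails the run):
1. the plunger is parked up in its rest notch and let go (value of joint plunger_lift above 0.009 m and value of joint plunger_turn above 1.25 rad and contact force between the fingers and plunger_turn below 0.5 N), for 0.2 s.
2. the flat key is fully home in the lock, with the plunger still parked (value of joint plunger_lift above 0.009 m and value of joint plunger_turn above 1.25 rad and horizontal distance between flat_key_seat and lock_face below 0.005 m and z of flat_key_seat in the frame of lock_face between -0.005 and 0.005 m and angle between flat_key_seat's own z axis and vertical below 0.12 rad), for 0.2 s.
3. the lock is turned clockwise to its end with the key home (all of step 2 and value of joint lock above 1.88 rad), for 0.2 s.
At the end, for the whole second after the job is handed in: The lock stands at 1.88 rad or more (end stop 2.0) with the finger over the bolt in its nest; the flat key stands at rest in the lock, collar within 5 mm of the face and of its centre and upright within 0.12 rad; the plunger is parked (up 9 mm or more, turned 1.25 rad or more); nothing is touched (all of step 3 and linear speed of flat_key below 0.02 m/s and horizontal distance between nest_bolt_head and lock_face below 0.085 m).
It fails at once if the spare bolt, mallet or gauge case is moved more than 30 mm (distance of any of spare_bolt_mid, mallet, gauge_case from where it was at the start of the episode above 0.03 m).
It fails at once if the square-shank key is moved more than 30 mm (distance of square_key_grip from where it was at the start of the episode above 0.03 m).
It fails at once if the bolt in the nest is moved more than 15 mm (distance of nest_bolt_head from where it was at the start of the episode above 0.015 m).
It fails at once if the dial stand is bumped (more than 4 N) (contact force between anything else and dial_stand above 4 N).
It also fails if it takes over 72 s, if anything falls off the work surface, if the arm or the gripper's body presses on something with over 40 N, if the wrist force passes 120 N, or if a joint passes its speed limit or range.

### The arm

A 6-joint arm with a two-finger parallel gripper is mounted at the origin on the work surface. World frame = base frame: x ahead of the robot, y to its left, z up, the work surface at z = 0. Lengths are in m, angles in rad, forces in N, time in s.
With the tool pointing down it reaches from about 0.4 to 0.825 m from the base axis. Payload 7 kg.
Tool frame: the origin (TCP) lies midway between the tips of the shut fingers; the grasp point (between the pads) lies 19 mm behind it; z points along the fingers, y is the line along which they close (so a half turn about z gives the same grasp; the last joint's range is limited). The gripper opens to 88 mm and grips with 3 to 60 N. Pads are 19 mm wide; open, the fingers measure 130 mm over their backs; the gripper's body (78 mm by 193 mm) begins 47 mm behind the grasp point.
Start: joints at [0.288, 0.359, 0.012, 0, -1.224, -0.288], TCP at [0.675, -0, 0.227] pointing down, gripper open.
Joint ranges: [-3.07, 3.07], [-1.43, 2.12], [-1.02, 1.25], [-3.03, 1.67], [-3.05, -0], [-3.03, 3.03]. Speed limits (rad/s): [2.39, 2.39, 3.01, 3.14, 3.14, 3.14].

### API

Orientations are given as [roll, pitch, yaw] about the fixed x, y, z axes, in that order (R = Rz(yaw) Ry(pitch) Rx(roll)).
In Python, from station import arm gives the robot as it stands.
- The arm moves only by the tool servo_tool, never from a script. Its argument "deltas" is a list of rows, each a list of 7 numbers: the closure, from -1 (fully open) to 1 (shut), then the shift along the tool's x, y, z in mm, then the turn, a rotation vector about the tool's x, y, z in degrees. In form: [[gripper, x, y, z, ax, ay, az], ...]. A call has 1 to 20 rows; each row shifts and turns the commanded pose from where the row before left it, along the tool's axes as they then stand; what a row does not reach is not made up. A row lasts 1/12 s, in which the tool goes at most 41.7 mm and 7.16 degrees, less where a joint would pass 70% of its speed; a pose out of reach is approached as far as the arm can. A call is refused whole if a number of a shift passes 41.7 or a number of a turn 7.16, either way. A call with a gripper value outside its range is refused whole. The fingers move at their own pace and stop on an object; "squeeze" is the grip in N (left out, the last holds). Time passes only in rows, so rows that do not move let the fingers close. It gives the time, the measured TCP pose, the force, the opening and the grip force at its end, in the units of the state.
- arm.get_state(): the state, without advancing time (a new reading comes with each control period).
- arm.grab_frame(name): name is "scene" or "side" or "wrist"; returns a dict with "color" (400x640x3 uint8, red, green, blue), "K" (3x3 intrinsics, pixels), "position" and "orientation" of the camera in the world. Camera axes: x right, y down, z forward; pixel columns grow to the right and rows downward; lengths in m; the calibration is good to about 2 mm. A picture is of the moment at which its call begins. There is no depth.
- arm.job_done(): hands the job in; it is judged then, once.
Trained networks look in a picture, given as the dict that the camera call returned (one of the last four; its "shot" number tells which), for a name from the list of things; names that differ only in an ending like _2 or _b are one class to them, and where a whole thing is asked for, a point or a joint stands for the part that bears it (a point fixed in the world has none). Each returns a list of dicts, best first, with "conf" (0 to 1); they miss things now and then, are a little off and sometimes report something else, mostly with a low value. They report only what shows in the picture. A call takes as long as a camera call. They do not tell look-alikes from the thing itself.
- arm.recognise(query, picture): "at" ([x, y, z] in m, in the coordinates of the camera as it stood for that picture, good to about 4 mm: the middle of the surface that is visible of it).
The state is a dict: "t": time; "q": joint angles; "qd": joint speeds; "joint_efforts": joint torques, N m; "eef_pos": TCP position; "ee_rot": TCP orientation; "force": force on the tool from outside, world axes, zero at the start; "moment": the same for the moment, N m; "width": finger opening in m; "gripper_force": force on a finger pad.
Only numpy, scipy, OpenCV 4.12 (cv2) and the standard library are available. Lean on these libraries where they do the work, as an engineer would, in place of code of your own. Each camera call takes 0.05 s, during which the arm holds its last target. There are 200 camera calls.

## Working session

There is one attempt and no reset: what is moved stays moved. The work goes in short steps, Python scripts to look and compute and a tool call to move; the robot and the scene stay as the last step left them, time stands still between calls to the robot, and variables do not carry over. Pictures are saved under pics/ and viewed, at most 10 in all, crops included, and the job is handed in when it is done.

Besides the shell and the picture viewer there is one more tool, called as name(argument=value, ...), one argument or row to a line, values as JSON. servo_tool: Moves the arm, as the interface text tells. Its arguments: {"type":"object","properties":{"deltas":{"type":"array","items":{"type":"array","items":{"type":"number"}}},"squeeze":{"type":"number"}},"required":["deltas"]}

```bash
mkdir -p pics; ls
cat > h.py <<'E'
import numpy as np, cv2
from scipy.spatial.transform import Rotation as R
from station import arm
def cam(p):
    o=np.array(p["orientation"],float)
    M=o if o.shape==(3,3) else (R.from_euler('xyz',o).as_matrix() if o.size==3 else R.from_quat(o).as_matrix())
    return M,np.array(p["position"])
def look(p,names,n=3):
    M,c=cam(p)
    for k in names:
        for d in arm.recognise(k,p)[:n]:
            print(k,round(d["conf"],2),np.round(M@np.array(d["at"])+c,4),"px",np.round(proj(p,M@np.array(d["at"])+c)))
def proj(p,X):
    M,c=cam(p); v=np.array(p["K"])@(M.T@(np.array(X)-c)); return v[:2]/v[2]
def plane(p,uv,z):
    M,c=cam(p); d=M@np.linalg.inv(p["K"])@np.array([uv[0],uv[1],1.]); return c+d*(z-c[2])/d[2]
def save(p,f,s=1,crop=None):
    im=cv2.cvtColor(p["color"],cv2.COLOR_RGB2BGR)
    if crop: a,b,c,d=crop; im=im[b:d,a:c]
    cv2.imwrite("pics/"+f,cv2.resize(im,None,fx=s,fy=s,interpolation=cv2.INTER_CUBIC))
E
python3 - <<'E'
from h import *
s=arm.get_state(); print(s)
N=["lock_face","plunger_grip","flat_key_grip","flat_key_seat","square_key_grip","rack","fixture","nest_bolt_head","spare_bolt_mid","dial_stand","mallet","gauge_case"]
for c in ["scene","side"]:
    p=arm.grab_frame(c); print(c,p["orientation"],p["position"]); look(p,N); save(p,c+".png",1.25)
E
```

```text
pics
{'t': 0.0, 'q': array([ 2.88064990e-01,  3.59361979e-01,  1.10357996e-02, -3.76329161e-04,
       -1.22408447e+00, -2.88106922e-01]), 'qd': array([ 7.70089784e-04, -4.50031970e-05, -5.26236524e-04,  7.33367320e-05,
        2.24520876e-04, -8.09555582e-04]), 'joint_efforts': array([-8.00930356e-04, -5.82726967e+01,  2.93058443e+01,  6.99745238e+00,
        6.93249181e-03, -2.06530804e-04]), 'eef_pos': array([ 6.74497831e-01, -4.49002301e-05,  2.25624036e-01]), 'ee_rot': array([ 3.13994434e+00, -1.19545813e-04, -1.57096632e+00]), 'force': array([-0.07859806,  0.73700168, -0.42105725]), 'moment': array([ 0.04172984, -0.0286283 ,  0.01700653]), 'gripper_force': 0.0, 'width': 0.08782274849658657}
scene [-2.50214414  0.00321395  1.19014541] [ 1.13247409 -0.25171841  0.92179112]
lock_face 0.82 [ 0.5274 -0.199   0.0706] px [233. 218.]
lock_face 0.72 [0.5534 0.1928 0.0448] px [411. 179.]
plunger_grip 0.54 [ 0.5322 -0.1313  0.1119] px [264. 197.]
flat_key_grip 0.59 [0.4659 0.2116 0.0951] px [403. 133.]
flat_key_seat 0.5 [0.4617 0.2087 0.0958] px [401. 132.]
square_key_grip 0.7 [0.5709 0.1
[... 1265 characters left out ...]
66] px [253. 173.]
fixture 0.9 [ 0.5301 -0.1928  0.0143] px [321. 301.]
fixture 0.7 [0.386  0.0014 0.0129] px [218. 251.]
nest_bolt_head 0.81 [ 0.6392 -0.3053  0.0355] px [410. 324.]
nest_bolt_head 0.66 [ 0.5569 -0.3133  0.031 ] px [368. 348.]
nest_bolt_head 0.63 [0.5038 0.024  0.02  ] px [269. 225.]
spare_bolt_mid 0.54 [0.5028 0.0244 0.0173] px [269. 226.]
dial_stand 0.95 [ 0.6301 -0.0176  0.0977] px [332. 194.]
dial_stand 0.47 [0.3842 0.004  0.0127] px [217. 250.]
mallet 0.74 [ 0.7732 -0.0989  0.034 ] px [408. 222.]
gauge_case 0.95 [3.866e-01 3.000e-04 1.240e-02] px [219. 251.]
gauge_case 0.53 [ 0.5292 -0.1313  0.1166] px [307. 239.]
gauge_case 0.33 [ 0.7736 -0.099   0.0351] px [409. 222.]
```

View pics/scene.png

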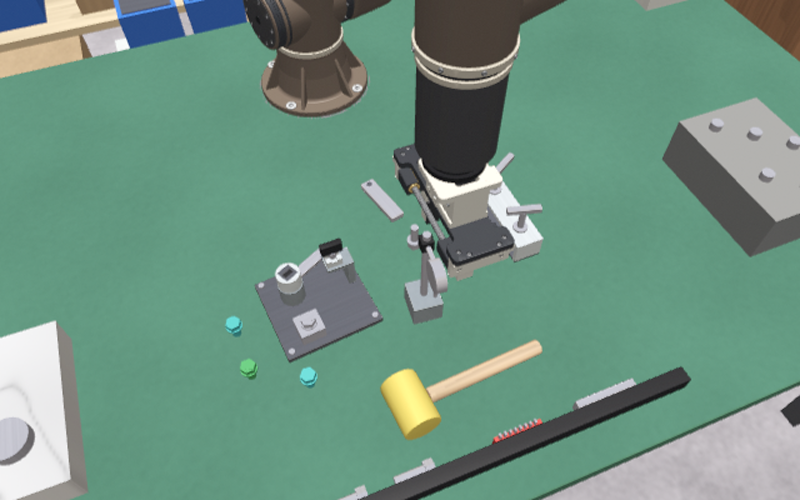

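View pics/side.png

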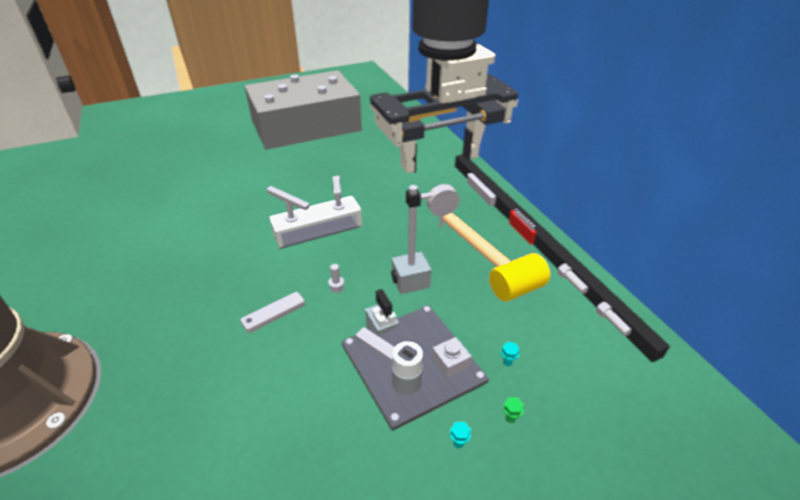

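Scene: drum near (288,270), black knob (330,247), flat key (long bar) at (505,163), partly hidden; the dial stand is at (425,280), between the fixture and the rack. Going above the fixture for a close look.

servo_tool(
  deltas=[
    [-1,0,0,-30,0,0,0],
    [-1,10,10,-30,0,0,0],
    [-1,26,27,-10,0,0,0],
    [-1,26,27,0,0,0,0],
    [-1,26,27,0,0,0,0],
    [-1,26,27,0,0,0,0],
    [-1,26,27,0,0,0,0],
    [-1,0,0,0,0,0,0],
    [-1,0,0,0,0,0,0],
  ],
)

```text
t: 2.05
eef_pos: [0.5289, -0.1413, 0.2976]
ee_rot: [-3.14, 0.0, -1.573]
force: [-0.1, -0.3, -0.1]
width: 0.0877
gripper_force: 0.0
```

Run:
```python
from h import *
s=arm.get_state(); print(s["eef_pos"],s["ee_rot"],s["t"])
for c in ["wrist","scene","side"]:
    p=arm.grab_frame(c); print(c,p["orientation"],p["position"])
    if c=="wrist": look(p,["lock_face","plunger_grip","fixture","nest_bolt_head"],2); save(p,c+"1.png",1.25)
    else: look(p,["flat_key_grip","flat_key_seat","square_key_grip","rack","dial_stand"],2); save(p,c+"1.png",3,(380,80,500,220) if c=="scene" else (190,120,310,210))
```

```text
[ 0.52887349 -0.14125105  0.29762581] [-3.13968203e+00  1.11746322e-04 -1.57293484e+00] 2.05
wrist [2.85433724e+00 2.28775929e-03 3.14031245e+00] [ 0.52790621 -0.21803901  0.45633352]
lock_face 0.97 [ 0.5245 -0.1868  0.0658] px [321. 132.]
plunger_grip 0.63 [ 0.5264 -0.1277  0.1155] px [320. 190.]
fixture 0.92 [ 0.5495 -0.1705  0.0099] px [303. 141.]
nest_bolt_head 0.95 [ 0.642  -0.3029  0.0359] px [223.  31.]
nest_bolt_head 0.87 [ 0.6878 -0.2251  0.0347] px [192. 100.]
scene [-2.50214414  0.00321395  1.19014541] [ 1.13247409 -0.25171841  0.92179112]
flat_key_grip 0.67 [0.4782 0.1925 0.0951] px [398. 139.]
flat_key_seat 0.54 [0.477  0.1963 0.0951] px [399. 139.]
square_key_grip 0.75 [0.5698 0.1953 0.0936] px [419. 169.]
rack 0.58 [0.5349 0.1846 0.045 ] px [404. 174.]
rack 0.45 [0.5679 0.194  0.0945] px [418. 169.]
dial_stand 0.75 [ 0.641  -0.0181  0.0578] px [338. 237.]
side [-2.2860096   0.00648606 -0.39931641] [ 0.35561639 -0.57285262  0.61124366]
flat_key_grip 0.71 [0.4677 0.1947 0.093 ] px [229. 159.]
flat_key_grip 0.4 [0.515  0.1916 0.0319] px [252. 176.]
square_key_grip 0.69 [ 0.5273 -0.1357  0.114 ] px [307. 242.]
rack 0.86 [0.5159 0.1923 0.0331] px [252. 176.]
rack 0.37 [0.4746 0.1931 0.0917] px [232. 159.]
dial_stand 0.65 [ 0.6299 -0.0141  0.0981] px [331. 193.]
dial_stand 0.54 [0.3844 0.0019 0.0134] px [217. 250.]
```

View pics/wrist1.png

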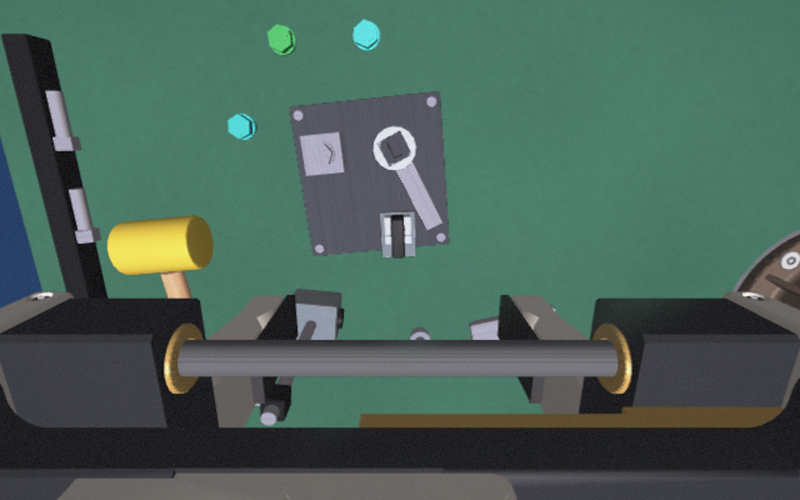

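Wrist view: drum face centre (395,148), knob (398,236) with its long side up and down the image, finger pointing to (430,215), plate corners (298,116) (431,102) (441,238) (319,249). Now the key crops.

View pics/scene1.png

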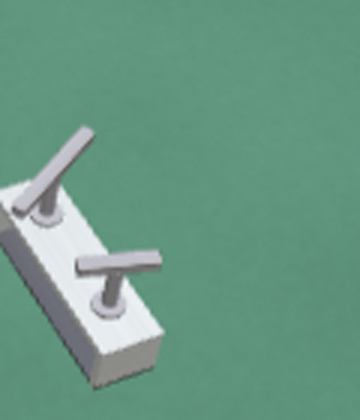

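Run:
```python
from h import *
w=arm.grab_frame("wrist"); s=arm.grab_frame("scene"); d=arm.grab_frame("side")
f=lambda p,u,v,z: np.round(plane(p,(u/1.25,v/1.25),z),4)
print("knob top w",f(w,398,236,.117),"scene",f(s,331,245,.117),"side",f(d,384,298,.117))
print("knob ends",f(w,398,216,.117),f(w,397,257,.117))
print("face w",f(w,395,148,.08),"s",f(s,288,270,.08),"d",f(d,407,353,.08))
for c in [(298,116),(431,102),(441,238),(319,249)]: print(f(w,*c,.012))
print("finger tip",f(w,433,225,.06))
# dial
def tri(a,ua,b,ub):
    M,c=cam(a);N,e=cam(b)
    x=M@np.linalg.inv(a["K"])@np.array([ua[0]/1.25,ua[1]/1.25,1]);y=N@np.linalg.inv(b["K"])@np.array([ub[0]/1.25,ub[1]/1.25,1])
    k=np.linalg.lstsq(np.c_[x,-y],e-c,rcond=None)[0]; return np.round((c+k[0]*x+e+k[1]*y)/2,3)
print("dial",tri(s,(437,272),d,(443,200)),"posttop",tri(s,(426,240),d,(413,192)))
save(w,"w1c.png",5,(270,90,370,210))
```

```text
knob top w [ 0.5288 -0.1289  0.117 ] scene [ 0.5329 -0.1301  0.117 ] side [ 0.5296 -0.1316  0.117 ]
knob ends [ 0.5289 -0.1468  0.117 ] [ 0.5297 -0.1096  0.117 ]
face w [ 0.5316 -0.2024  0.08  ] s [ 0.5271 -0.2037  0.08  ] d [ 0.5322 -0.2045  0.08  ]
[ 0.6345 -0.2324  0.012 ]
[ 0.4943 -0.2465  0.012 ]
[ 0.4792 -0.0993  0.012 ]
[ 0.6203 -0.086   0.012 ]
finger tip [ 0.4932 -0.1257  0.06  ]
dial [ 0.676 -0.015  0.17 ] posttop [ 0.629 -0.011  0.191]
```

View pics/w1c.png

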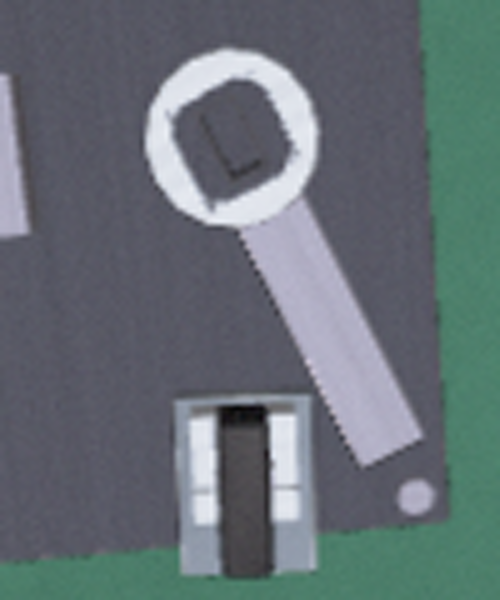

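Knob at about (0.529, -0.128), lock axis at (0.531, -0.203): 75 mm apart, as it must be. Dial well clear at (0.676,-0.015). Going down onto the knob.

servo_tool(
  deltas=[
    [-1,-7,0,30,0,0,-3],
    [-1,-6,0,35,0,0,0],
    [-1,0,0,35,0,0,0],
    [-1,0,0,35,0,0,0],
    [-1,0,0,35,0,0,0],
    [-1,0,0,20,0,0,0],
    [-1,0,0,10,0,0,0],
    [-1,0,0,6,0,0,0],
    [-1,0,0,0,0,0,0],
    [-1,0,0,0,0,0,0],
  ],
  squeeze=40,
)

```text
t: 3.88
eef_pos: [0.5306, -0.1271, 0.0917]
ee_rot: [-3.14, -0.0, -1.518]
force: [0.1, 0.9, 0.5]
width: 0.088
gripper_force: 0.0
```

servo_tool(
  deltas=[
    [1,0,0,0,0,0,0],
    [1,0,0,0,0,0,0],
    [1,0,0,0,0,0,0],
    [1,0,0,0,0,0,0],
    [1,0,0,0,0,0,0],
    [1,0,0,0,0,0,0],
    [1,0,0,0,0,0,0],
    [1,0,0,0,0,0,0],
    [1,0,0,0,0,0,0],
    [1,0,0,0,0,0,0],
  ],
)

```text
t: 4.72
eef_pos: [0.5296, -0.1271, 0.0905]
ee_rot: [3.141, -0.0, -1.518]
force: [0.8, -0.6, -0.1]
width: 0.0266
gripper_force: 0.0
```

servo_tool(
  deltas=[
    [1,0,0,0,0,0,0],
    [1,0,0,0,0,0,0],
    [1,0,0,0,0,0,0],
    [1,0,0,0,0,0,0],
    [1,0,0,0,0,0,0],
    [1,0,0,0,0,0,0],
  ],
)

```text
t: 5.22
eef_pos: [0.5294, -0.127, 0.0905]
ee_rot: [3.141, 0.0, -1.519]
force: [-1.4, -0.4, 1.2]
width: 0.0119
gripper_force: 40.0
```

Gripped: 12 mm, and hardly any side force. Lift.

servo_tool(
  deltas=[
    [1,0,0,-4,0,0,0],
    [1,0,0,-4,0,0,0],
    [1,0,0,-4,0,0,0],
    [1,0,0,-3,0,0,0],
    [1,0,0,-3,0,0,0],
    [1,0,0,0,0,0,0],
    [1,0,0,0,0,0,0],
  ],
)

```text
t: 5.8
eef_pos: [0.5292, -0.127, 0.1083]
ee_rot: [3.141, 0.0, -1.519]
force: [-0.6, -0.3, -10.2]
width: 0.012
gripper_force: 40.0
```

Spring force is right (10 N) at 17.8 mm. Quarter turn.

servo_tool(
  deltas=[
    [1,0,0,0,0,0,6],
    [1,0,0,0,0,0,6],
    [1,0,0,0,0,0,6],
    [1,0,0,0,0,0,6],
    [1,0,0,0,0,0,6],
    [1,0,0,0,0,0,6],
    [1,0,0,0,0,0,6],
    [1,0,0,0,0,0,6],
    [1,0,0,0,0,0,6],
    [1,0,0,0,0,0,6],
    [1,0,0,0,0,0,6],
    [1,0,0,0,0,0,6],
    [1,0,0,0,0,0,6],
    [1,0,0,0,0,0,6],
    [1,0,0,0,0,0,6],
    [1,0,0,0,0,0,0],
    [1,0,0,0,0,0,0],
  ],
)

```text
t: 7.22
eef_pos: [0.5295, -0.1272, 0.1083]
ee_rot: [-3.141, -0.0, -3.086]
force: [0.9, -3.0, -11.0]
width: 0.0117
gripper_force: 40.0
```

Turned 90 deg, the lift held. Lower about 6 mm into the notch.

servo_tool(
  deltas=[
    [1,0,0,2,0,0,0],
    [1,0,0,2,0,0,0],
    [1,0,0,2,0,0,0],
    [1,0,0,1,0,0,0],
    [1,0,0,0,0,0,0],
    [1,0,0,0,0,0,0],
  ],
)

```text
t: 7.72
eef_pos: [0.5297, -0.1272, 0.1019]
ee_rot: [-3.141, 0.0, -3.089]
force: [-0.9, -4.0, -4.7]
width: 0.0116
gripper_force: 40.0
```

The force is falling as the pin takes up the notch. Release and rise.

servo_tool(
  deltas=[
    [-1,0,0,0,0,0,0],
    [-1,0,0,0,0,0,0],
    [-1,0,0,0,0,0,0],
    [-1,0,0,0,0,0,0],
    [-1,0,0,0,0,0,0],
    [-1,0,0,0,0,0,0],
    [-1,0,0,-15,0,0,0],
    [-1,0,0,-35,0,0,0],
    [-1,0,0,-40,0,0,0],
    [-1,0,0,-40,0,0,0],
    [-1,0,0,-40,0,0,0],
    [-1,0,0,-30,0,0,0],
    [-1,0,0,0,0,0,0],
    [-1,0,0,0,0,0,0],
  ],
)

```text
t: 8.88
eef_pos: [0.5306, -0.1269, 0.3039]
ee_rot: [3.141, 0.005, -3.089]
force: [0.1, 0.2, -1.3]
width: 0.0875
gripper_force: 0.0
```

Run:
```python
from h import *
s=arm.get_state(); print(s["eef_pos"],s["ee_rot"],s["t"],s["q"])
w=arm.grab_frame("wrist"); look(w,["lock_face","plunger_grip","flat_key_grip","rack"],2)
a=arm.grab_frame("side"); look(a,["plunger_grip","flat_key_grip"],2)
im=np.vstack([cv2.resize(a["color"][200:310,250:450],(800,440)) ]);
cv2.imwrite("pics/s2.png",np.hstack([cv2.resize(a["color"][205:305,260:400],(420,300)),cv2.resize(a["color"][120:210,190:310],(380,300))])[:,:,::-1])
```

```text
[ 0.53060086 -0.12688688  0.30390511] [ 3.14130657  0.00479231 -3.08911939] 8.8833 [ 1.24555934e-01  9.97687692e-02 -1.51971714e-01  6.18201866e-05
 -1.31425538e+00 -1.64289386e+00]
lock_face 0.77 [ 0.5206 -0.186   0.0627] px [271. 157.]
plunger_grip 0.64 [ 0.5241 -0.1274  0.1301] px [318. 174.]
flat_key_grip 0.86 [0.4699 0.1944 0.0953] px [603. 135.]
rack 0.96 [0.5197 0.1875 0.0439] px [553. 169.]
plunger_grip 0.9 [ 0.5293 -0.1362  0.1206] px [308. 239.]
flat_key_grip 0.9 [0.4683 0.1974 0.0941] px [229. 158.]
```

View pics/s2.png

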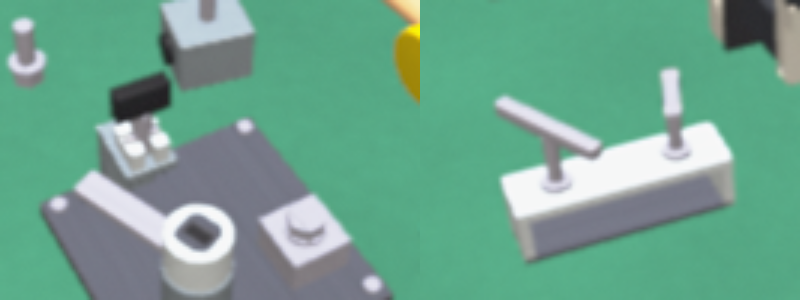

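Side view: the knob is raised and turned. The flat key stands at crop (553,130), bar from (500,103) to (598,150). Working out its bar direction.

Run:
```python
from h import *
d=arm.grab_frame("side"); s=arm.grab_frame("scene")
for p,e in [(d,[(215.3,150.9),(246.2,165)]),(s,[(380+88/3,80+130/3),(380+18/3,80+210/3)])]:
    a,b=[plane(p,x,.096) for x in e]; v=b-a; print(a,b,(a+b)/2,np.linalg.norm(v),np.degrees(np.arctan2(v[1],v[0]))%180)
```

```text
[0.44587763 0.23722777 0.096     ] [0.4975108  0.15258557 0.096     ] [0.47169422 0.19490667 0.096     ] 0.09914779952819419 121.38389461525652
[0.44450845 0.23863579 0.096     ] [0.49707509 0.15438299 0.096     ] [0.47079177 0.19650939 0.096     ] 0.09930653290484164 121.96068451137228
```

Both cameras agree: key at (0.471, 0.195), bar 99 mm long at 121.7 deg. Moving above it and turning there.

servo_tool(
  deltas=[
    [-1,4.3,32.5,0,0,0,0],
    [-1,4.3,32.5,0,0,0,0],
    [-1,4.3,32.5,0,0,0,0],
    [-1,4.3,32.5,0,0,0,0],
    [-1,4.3,32.5,0,0,0,0],
    [-1,4.3,32.5,0,0,0,0],
    [-1,4.3,32.5,0,0,0,0],
    [-1,4.3,32.5,0,0,0,0],
    [-1,4.3,32.5,0,0,0,0],
    [-1,4.3,32.5,0,0,0,0],
    [-1,0,0,0,0,0,0],
  ],
)

```text
t: 10.3
eef_pos: [0.4691, 0.1994, 0.3012]
ee_rot: [3.141, -0.0, -3.086]
force: [0.4, 0.2, -0.3]
width: 0.0874
gripper_force: 0.0
```

servo_tool(
  deltas=[
    [-1,0,0,0,0,0,-7],
    [-1,0,0,0,0,0,-7],
    [-1,0,0,0,0,0,-7],
    [-1,0,0,0,0,0,-7],
    [-1,0,0,0,0,0,-7],
    [-1,0,0,0,0,0,-7],
    [-1,0,0,0,0,0,-7],
    [-1,0,0,0,0,0,-7],
    [-1,0,0,0,0,0,-7],
    [-1,0,0,0,0,0,-7],
    [-1,0,0,0,0,0,-7],
    [-1,0,0,0,0,0,-7],
    [-1,0,0,0,0,0,-7],
    [-1,0,0,0,0,0,-7],
    [-1,0,0,0,0,0,-7],
    [-1,0,0,0,0,0,-7],
    [-1,0,0,0,0,0,-7],
    [-1,0,0,0,0,0,0],
    [-1,0,0,0,0,0,0],
  ],
)

```text
t: 11.88
eef_pos: [0.4697, 0.1951, 0.3015]
ee_rot: [3.141, -0.0, -1.016]
force: [-0.5, -0.1, -0.6]
width: 0.0875
gripper_force: 0.0
```

Run:
```python
from h import *
s=arm.get_state(); print(s["eef_pos"],s["ee_rot"],s["t"],s["q"])
w=arm.grab_frame("wrist"); print(w["position"],w["orientation"]); look(w,["flat_key_grip","square_key_grip","rack"],2); save(w,"w2.png",1.25)
```

```text
[0.46972324 0.19513742 0.30145508] [ 3.14138066e+00 -1.74220214e-05 -1.01626598e+00] 11.8833 [ 7.80355779e-01  3.90714616e-02 -2.23733934e-01 -3.15708042e-05
 -1.30820145e+00 -2.25817240e-01]
[0.50939699 0.12979436 0.46019978] [ 2.85486893e+00  7.13506663e-04 -2.58623893e+00]
flat_key_grip 0.74 [0.4714 0.1943 0.0967] px [316. 173.]
square_key_grip 0.91 [0.5682 0.1978 0.0967] px [241. 130.]
rack 0.79 [0.5238 0.1967 0.0441] px [281. 145.]
```

View pics/w2.png

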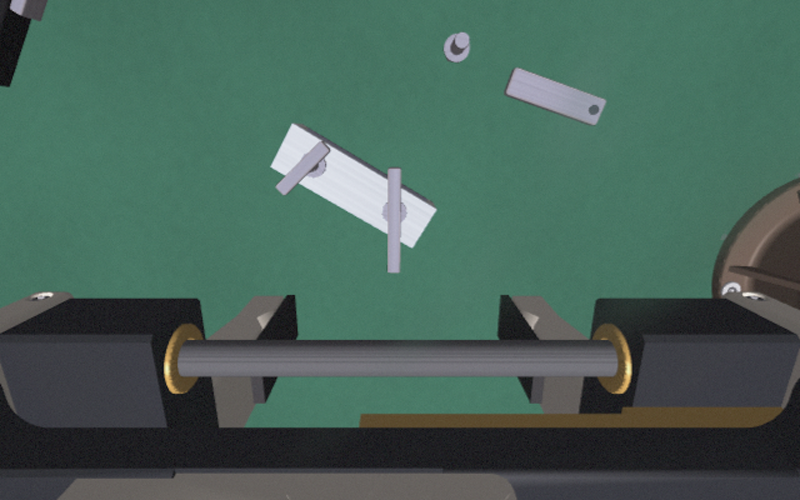

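The bar runs straight up and down the image (394,168)–(394,272), lined up with the tool; the other key at (300,168) is clear of the fingers. Descend and grip.

servo_tool(
  deltas=[
    [-1,1,-1,30,0,0,0],
    [-1,0,0,38,0,0,0],
    [-1,0,0,38,0,0,0],
    [-1,0,0,38,0,0,0],
    [-1,0,0,38,0,0,0],
    [-1,0,0,25,0,0,0],
    [-1,0,0,12,0,0,0],
    [-1,0,0,7,0,0,0],
    [-1,0,0,2,0,0,0],
    [-1,0,0,0,0,0,0],
  ],
  squeeze=50,
)

```text
t: 12.92
eef_pos: [0.4714, 0.1951, 0.0737]
ee_rot: [-3.142, -0.0, -1.013]
force: [0.5, 0.2, 0.9]
width: 0.0876
gripper_force: 0.0
```

servo_tool(
  deltas=[
    [1,0,0,0,0,0,0],
    [1,0,0,0,0,0,0],
    [1,0,0,0,0,0,0],
    [1,0,0,0,0,0,0],
    [1,0,0,0,0,0,0],
    [1,0,0,0,0,0,0],
    [1,0,0,0,0,0,0],
    [1,0,0,0,0,0,0],
    [1,0,0,0,0,0,0],
    [1,0,0,0,0,0,0],
    [1,0,0,0,0,0,0],
    [1,0,0,0,0,0,0],
    [1,0,0,0,0,0,0],
    [1,0,0,0,0,0,0],
    [1,0,0,0,0,0,0],
    [1,0,0,0,0,0,0],
  ],
)

```text
t: 14.25
eef_pos: [0.4711, 0.195, 0.0735]
ee_rot: [3.141, 0.0, -1.012]
force: [0.2, -0.8, -1.8]
width: 0.0115
gripper_force: 50.0
```

Gripped (11.5 mm). Lift and carry to above the lock.

servo_tool(
  deltas=[
    [1,0,0,-5,0,0,0],
    [1,0,0,-15,0,0,0],
    [1,0,0,-30,0,0,0],
    [1,0,0,-40,0,0,0],
    [1,0,0,-40,0,0,0],
    [1,0,0,-40,0,0,0],
    [1,0,0,-6,0,0,0],
    [1,0,0,0,0,0,0],
  ],
)

```text
t: 14.92
eef_pos: [0.4723, 0.1958, 0.2533]
ee_rot: [-3.135, 0.001, -1.012]
force: [0.3, 0.4, -2.6]
width: 0.0117
gripper_force: 50.0
```

servo_tool(
  deltas=[
    [1,15,7,0,0,0,0],
    [1,31,13,0,0,0,0],
    [1,31,13,0,0,0,0],
    [1,31,13,0,0,0,0],
    [1,31,13,0,0,0,0],
    [1,31,13,0,0,0,0],
    [1,31,13,0,0,0,0],
    [1,31,13,0,0,0,0],
    [1,31,13,0,0,0,0],
    [1,31,13,0,0,0,0],
    [1,31,13,0,0,0,0],
    [1,31,13,0,0,0,0],
    [1,13,10,0,0,0,0],
    [1,0,0,0,0,0,0],
    [1,0,0,0,0,0,0],
  ],
)

```text
t: 16.17
eef_pos: [0.5298, -0.2036, 0.2476]
ee_rot: [3.139, 0.002, -1.015]
force: [-0.9, 1.0, -0.9]
width: 0.0115
gripper_force: 50.0
```

Run:
```python
from h import *
s=arm.get_state(); print(s["eef_pos"],s["ee_rot"],s["t"],s["q"],s["width"])
w=arm.grab_frame("wrist"); d=arm.grab_frame("side"); c=arm.grab_frame("scene")
look(w,["lock_face","flat_key_grip","flat_key_seat"],1)
look(d,["lock_face","flat_key_grip","flat_key_seat","plunger_grip"],1)
look(c,["lock_face","flat_key_grip","flat_key_seat"],1)
A=cv2.resize(w["color"][60:260,220:420],(400,400)); B=cv2.resize(d["color"][200:350,250:400],(400,400),interpolation=cv2.INTER_CUBIC)
cv2.imwrite("pics/w3.png",np.hstack([A,B])[:,:,::-1])
```

```text
[ 0.52978488 -0.2035795   0.24760839] [ 3.13910360e+00  2.32941121e-03 -1.01486726e+00] 16.1667 [-2.25593393e-02  1.71425655e-01 -1.94360245e-01 -6.30424936e-04
 -1.20836818e+00  5.78715810e-01] 0.011474757870453874
lock_face 0.81 [ 0.5437 -0.2113  0.0788] px [310. 168.]
flat_key_grip 0.69 [ 0.5441 -0.2217  0.2717] px [311. 229.]
flat_key_seat 0.66 [ 0.5394 -0.2164  0.2746] px [314. 246.]
lock_face 0.95 [ 0.5202 -0.1982  0.0637] px [317. 288.]
flat_key_grip 0.7 [ 0.5383 -0.2122  0.2673] px [334. 199.]
flat_key_seat 0.88 [ 0.5396 -0.2196  0.268 ] px [338. 202.]
plunger_grip 0.6 [ 0.5308 -0.1348  0.1197] px [309. 238.]
lock_face 0.56 [ 0.5252 -0.1967  0.0676] px [234. 218.]
flat_key_grip 0.62 [ 0.5451 -0.2183  0.2631] px [209. 165.]
flat_key_seat 0.52 [ 0.5401 -0.2176  0.2631] px [209. 163.]
```

View pics/w3.png

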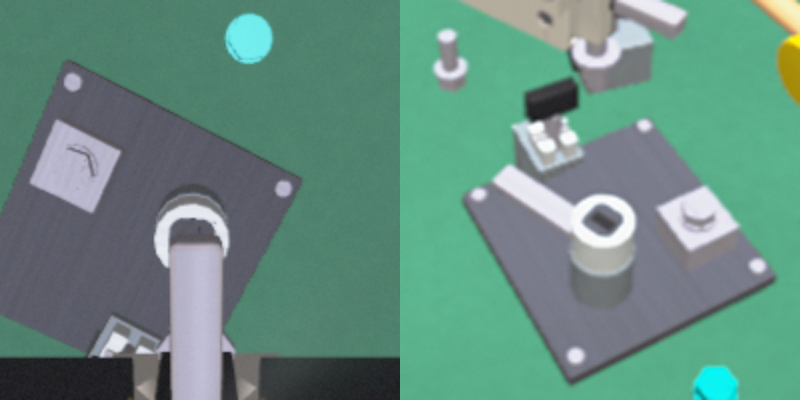

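Left crop: key held above the drum at (190,235). Right crop (side camera): drum ring centred at (603,230), collar at (596,55), finger tip at (506,177). Fit the ring and get relative offsets.

Run:
```python
from h import *
d=arm.grab_frame("side"); c=arm.grab_frame("scene")
t=arm.get_state()["eef_pos"]; zc=t[2]-.0295
print("tcp",t)
tiles=[]
for n,p in [("side",d),("scene",c)]:
    for nm,X in [("face",(.531,-.203,.08)),("collar",(t[0],t[1],zc))]:
        u,v=proj(p,X).astype(int); r=26
        sub=p["color"][v-r:v+r,u-r:u+r]; g=sub.min(2)
        big=cv2.resize(sub,(400,300)[:1]*2 if 0 else (300,300),interpolation=cv2.INTER_CUBIC); tiles.append(big)
        m=((g>195)*255).astype(np.uint8) if nm=="face" else None
        print(n,nm,"origin",u-r,v-r,"scale",300/52)
        if m is not None:
            k,l,st,ce=cv2.connectedComponentsWithStats(m); i=1+np.argmax(st[1:,4])
            pts=cv2.findNonZero(((l==i)*255).astype(np.uint8)); h=cv2.convexHull(pts); e=cv2.fitEllipse(h)
            print(e,"area",st[i,4],"->",plane(p,(e[0][0]+u-r,e[0][1]+v-r),.08))
T=np.vstack([np.hstack(tiles[:2]),np.hstack(tiles[2:])])
cv2.imwrite("pics/t4.png",T[:,:,::-1])
a=plane(d,(289.75,266.4),.06);print("tip",a, np.degrees(np.arctan2(a[1]+.203,a[0]-.531)))
```

```text
tcp [ 0.53096521 -0.20268251  0.2495969 ]
side face origin 298 255 scale 5.769230769230769
((19.245094299316406, 23.20575714111328), (22.359914779663086, 43.81663513183594), 114.58726501464844) area 422 -> [ 0.52289033 -0.19101654  0.08      ]
side collar origin 299 195 scale 5.769230769230769
scene face origin 205 191 scale 5.769230769230769
((33.24103546142578, 19.703716278076172), (19.299192428588867, 43.63650894165039), 50.70437240600586) area 253 -> [ 0.52053986 -0.18554689  0.08      ]
scene collar origin 194 146 scale 5.769230769230769
tip [ 0.49416649 -0.13272575  0.06      ] 117.66081205670416
```

View pics/t4.png

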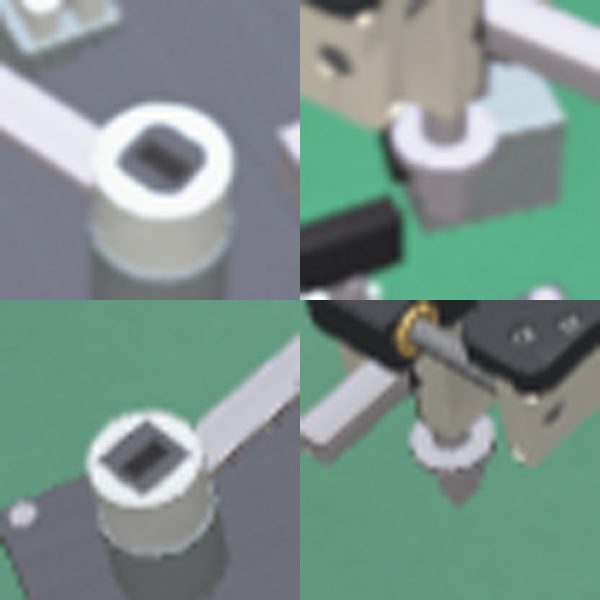

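Tiles: in the side view the ring is centred at (326.2,282.8) px and the collar at (323.6,218); in the scene view the ring is at (230.3,218.6) and the collar at (220.5,170.4). Triangulate both for the relative offset.

Run:
```python
from h import *
from scipy.optimize import least_squares as L
d=arm.grab_frame("side"); c=arm.grab_frame("scene")
print("tcp",arm.get_state()["eef_pos"],arm.get_state()["ee_rot"])
for n,a,b in [("face",(326.2,282.8),(230.3,218.6)),("collar",(323.6,218.),(220.5,170.4)),("slot",(298+160/5.77,255+158/5.77),(205+147/5.77,191+157/5.77))]:
    r=L(lambda X:np.r_[proj(d,X)-a,proj(c,X)-b],[.53,-.2,.1]); print(n,r.x,np.sqrt(r.cost),plane(d,a,.08),plane(c,b,.08))
# slot direction from the recess corners, side and scene
for p,o,q in [(d,(298,255),[((148,128),(205,160)),((117,158),(170,192))]),(c,(205,191),[((100,162),(150,120)),((145,195),(190,155))])]:
    for e in q:
        A,B=[plane(p,(o[0]+x/5.77,o[1]+y/5.77),.08) for x,y in e]; v=B-A; print(np.linalg.norm(v),np.degrees(np.arctan2(v[1],v[0]))%180)
```

```text
tcp [ 0.53095665 -0.20277922  0.24957428] [-3.14157654e+00 -2.37007315e-05 -1.01233820e+00]
face [ 0.53291851 -0.20558036  0.07977262] 0.0327650593514885 [ 0.53282442 -0.20568641  0.08      ] [ 0.5331343 -0.2056489  0.08     ]
collar [ 0.52896681 -0.2004312   0.22460409] 0.6010281445732806 [ 0.5935072  -0.05989029  0.08      ] [ 0.4050811  -0.19085719  0.08      ]
slot [ 0.53241326 -0.20492829  0.08028301] 0.0887502452280064 [ 0.53245806 -0.20459351  0.08      ] [ 0.53235777 -0.2050645   0.08      ]
0.019994830110533074 121.40045406548217
0.019255781934809754 118.26282490162853
0.02340925839101109 117.01334271388882
0.021522305971131656 118.26612086247822
```

Face at (0.533,-0.2055), slot at about 118 deg. The key is 3–6 mm off along the slot, and ≈0 across it. Go down to just above the face and take one last look.

servo_tool(
  deltas=[
    [1,4,0,20,0,0,4],
    [1,0,0,30,0,0,0],
    [1,0,0,30,0,0,0],
    [1,0,0,20,0,0,0],
    [1,0,0,10,0,0,0],
    [1,0,0,0,0,0,0],
    [1,0,0,0,0,0,0],
  ],
)

```text
t: 17.6
eef_pos: [0.5335, -0.2064, 0.1401]
ee_rot: [3.141, -0.0, -1.082]
force: [0.6, 0.2, -1.5]
width: 0.0114
gripper_force: 50.0
```

Run:
```python
from h import *
d=arm.grab_frame("side"); c=arm.grab_frame("scene"); s=arm.get_state()
print("tcp",s["eef_pos"],s["ee_rot"],s["force"])
T=[]
for p in (d,c):
    u,v=proj(p,(.533,-.2055,.095)).astype(int); print(u-28,v-35)
    T.append(cv2.resize(p["color"][v-35:v+21,u-28:u+28],(400,400),interpolation=cv2.INTER_CUBIC))
cv2.imwrite("pics/t5.png",np.hstack(T)[:,:,::-1])
```

```text
tcp [ 0.5342795  -0.20637471  0.1412636 ] [-3.13959509e+00 -1.73191308e-03 -1.08176650e+00] [-0.38798009 -0.04905493 -1.81428848]
298 242
201 179
```

View pics/t5.png

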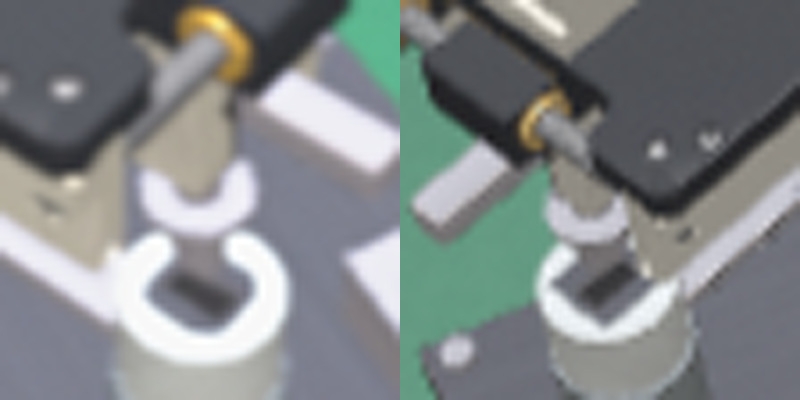

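Side tile: ring centre x≈202, collar ≈197, blade ≈199. Scene tile: ring ≈614, collar ≈586, blade ≈600. Comparing with where a centred key would appear.

Run:
```python
from h import *
s=arm.get_state()["eef_pos"]; F=np.array([.5328,-.2055,.08])
u=np.array([np.cos(np.radians(118)),np.sin(np.radians(118)),0])
for n,o,off in [("side",(298,242),0),("scene",(201,179),400)]:
    p=arm.grab_frame(n); f=lambda X:(proj(p,X)-o)*400/56+[off,0]
    print(n,"face",f(F),"collar(z+8)",f(F+[0,0,s[2]-.0295+.006-.08]),"blade mid",f(F+[0,0,.02]),"per 1mm along slot",f(F+[0,0,.04]+u*.001)-f(F+[0,0,.04]),"per 1mm across",f(F+[0,0,.04]+np.cross([0,0,1],u)*.001)-f(F+[0,0,.04]))
```

```text
side face [201.00329455 290.86828248] collar(z+8) [203.91963238 186.64165485] blade mid [202.51982333 236.66925291] per 1mm along slot [-3.53278252 -2.1759802 ] per 1mm across [-2.71533477  2.70972344]
scene face [609.47249375 281.77053386] collar(z+8) [589.51019874 202.99957446] blade mid [599.05059051 240.64583771] per 1mm along slot [ 2.69450308 -2.30777229] per 1mm across [-2.57364861 -1.94060796]
```

Errors are about 1 mm, within the tapered tip's lead-in. Feel downward.

servo_tool(
  deltas=[
    [1,0,0,3,0,0,0],
    [1,0,0,3,0,0,0],
    [1,0,0,2,0,0,0],
    [1,0,0,1,0,0,0],
    [1,0,0,0,0,0,0],
  ],
  squeeze=60,
)

```text
t: 18.22
eef_pos: [0.5329, -0.2061, 0.1302]
ee_rot: [3.141, 0.0, -1.082]
force: [-0.2, 0.6, -1.8]
width: 0.0112
gripper_force: 60.0
```

servo_tool(
  deltas=[
    [1,0,0,2,0,0,0],
    [1,0,0,2,0,0,0],
    [1,0,0,1,0,0,0],
    [1,0,0,1,0,0,0],
    [1,0,0,0,0,0,0],
  ],
)

```text
t: 18.63
eef_pos: [0.5334, -0.2064, 0.1246]
ee_rot: [-3.141, -0.001, -1.082]
force: [2.0, -1.7, -1.8]
width: 0.011
gripper_force: 60.0
```

Tip is in, and a slight side force pushes toward +tool x. Yield to it and carry on.

servo_tool(
  deltas=[
    [1,0.8,-0.4,0,0,0,0],
    [1,0,0,1.5,0,0,0],
    [1,0,0,1.5,0,0,0],
    [1,0,0,1,0,0,0],
    [1,0,0,0,0,0,0],
  ],
)

```text
t: 19.05
eef_pos: [0.5336, -0.2066, 0.1202]
ee_rot: [3.141, 0.0, -1.082]
force: [-0.1, -0.8, -2.5]
width: 0.0112
gripper_force: 60.0
```

servo_tool(
  deltas=[
    [1,0,0,2,0,0,0],
    [1,0,0,2,0,0,0],
    [1,0,0,2,0,0,0],
    [1,0,0,2,0,0,0],
    [1,0,0,0,0,0,0],
  ],
)

```text
t: 19.47
eef_pos: [0.5337, -0.2067, 0.1121]
ee_rot: [3.141, 0.0, -1.082]
force: [0.2, -0.9, -2.9]
width: 0.0112
gripper_force: 60.0
```

Full-width blade is in. Last millimetres.

servo_tool(
  deltas=[
    [1,0,0,1,0,0,0],
    [1,0,0,1,0,0,0],
    [1,0,0,1,0,0,0],
    [1,0,0,0,0,0,0],
    [1,0,0,0,0,0,0],
  ],
)

```text
t: 19.88
eef_pos: [0.5338, -0.2067, 0.1095]
ee_rot: [-3.142, 0.0, -1.082]
force: [1.0, -0.9, -1.7]
width: 0.0114
gripper_force: 60.0
```

servo_tool(
  deltas=[
    [1,0,0,0.5,0,0,0],
    [1,0,0,0.5,0,0,0],
    [1,0,0,0,0,0,0],
    [1,0,0,0,0,0,0],
    [1,0,0,0,0,0,0],
  ],
)

```text
t: 20.3
eef_pos: [0.534, -0.2068, 0.1094]
ee_rot: [-3.141, -0.001, -1.082]
force: [-0.9, 0.1, 5.7]
width: 0.0115
gripper_force: 60.0
```

Home (contact 5.7 N at the expected height). Turn clockwise.

servo_tool(
  deltas=[
    [1,0,0,-0.3,0,0,4],
    [1,0,0,0,0,0,5],
    [1,0,0,0,0,0,5],
    [1,0,0,0,0,0,5],
    [1,0,0,0,0,0,5],
    [1,0,0,0,0,0,5],
    [1,0,0,0,0,0,0],
  ],
)

```text
t: 20.88
eef_pos: [0.5323, -0.2073, 0.1094]
ee_rot: [3.139, -0.001, -1.593]
force: [-5.1, -2.7, 8.3]
width: 0.0111
gripper_force: 60.0
```

Yield to the side force and continue.

servo_tool(
  deltas=[
    [1,0.5,1,-0.3,0,0,0],
    [1,0,0,0,0,0,5],
    [1,0,0,0,0,0,5],
    [1,0,0,0,0,0,5],
    [1,0,0,0,0,0,5],
    [1,0,0,0,0,0,5],
    [1,0,0,0,0,0,5],
    [1,0,0,0,0,0,0],
  ],
)

```text
t: 21.55
eef_pos: [0.5305, -0.2069, 0.1094]
ee_rot: [3.138, -0.002, -2.117]
force: [-7.5, 2.2, 9.4]
width: 0.0113
gripper_force: 60.0
```

```bash
python3 -c "
from h import *
s=arm.get_state(); print(s['eef_pos'],s['ee_rot'],s['force'],s['moment'])"
```

```text
[ 0.53051343 -0.20692479  0.10941405] [ 3.13807307e+00 -1.56842926e-03 -2.11721659e+00] [-7.54887681  2.19244195  9.35746269] [0.77604961 2.95398617 0.12034256]
```

servo_tool(
  deltas=[
    [1,0.3,1.2,-0.4,0,0,0],
    [1,0,0.2,0,0,0,5],
    [1,0,0.2,0,0,0,5],
    [1,0,0.2,0,0,0,5],
    [1,0,0.2,0,0,0,5],
    [1,0,0.2,0,0,0,5],
    [1,0,0.2,0,0,0,5],
    [1,0,0,0,0,0,0],
  ],
)

```text
t: 22.22
eef_pos: [0.529, -0.2054, 0.1094]
ee_rot: [3.139, -0.002, -2.641]
force: [-5.6, 3.1, 5.3]
width: 0.0116
gripper_force: 60.0
```

servo_tool(
  deltas=[
    [1,0.4,0.8,-0.2,0,0,0],
    [1,0,0.2,0,0,0,5],
    [1,0,0.2,0,0,0,5],
    [1,0,0.2,0,0,0,5],
    [1,0,0.2,0,0,0,5],
    [1,0,0,0,0,0,0],
  ],
)

```text
t: 22.72
eef_pos: [0.5285, -0.204, 0.1095]
ee_rot: [3.14, -0.002, -2.99]
force: [-4.5, 2.6, 3.8]
width: 0.0116
gripper_force: 60.0
```

```bash
python3 -c "
from h import *
s=arm.get_state(); print(s['eef_pos'],s['ee_rot'],s['force'],s['moment'])"
```

```text
[ 0.52853689 -0.2040299   0.10948859] [ 3.14029709e+00 -1.78513086e-03 -2.98968258e+00] [-4.50651785  2.59585344  3.81793232] [1.27930432 1.59438702 0.07454079]
```

servo_tool(
  deltas=[
    [1,0.4,0.6,0,0,0,3],
    [1,0,0,0,0,0,3],
    [1,0,0,0,0,0,3],
    [1,0,0,0,0,0,0],
    [1,0,0,0,0,0,0],
  ],
)

```text
t: 23.13
eef_pos: [0.5284, -0.2035, 0.1095]
ee_rot: [3.141, -0.001, -3.142]
force: [-3.0, 3.7, 3.0]
width: 0.0118
gripper_force: 60.0
```

```bash
python3 -c "
from h import *
s=arm.get_state(); print(s['eef_pos'],s['ee_rot'],s['force'],s['moment'],s['q'])
p=arm.grab_frame('side');look(p,['nest_bolt_head','plunger_grip','lock_face'],2)"
```

```text
[ 0.52842684 -0.20350127  0.10947216] [ 3.14058404e+00 -1.31940400e-03 -3.14159094e+00] [-3.04027115  3.69081418  3.03735857] [1.64620003 1.24018727 0.13090099] [-2.27461276e-02  2.87081186e-01 -3.83441769e-01 -1.24735464e-03
 -9.01615755e-01 -1.54727471e+00]
nest_bolt_head 0.72 [ 0.6847 -0.2293  0.0324] px [407. 282.]
nest_bolt_head 0.62 [ 0.6353 -0.3048  0.033 ] px [407. 325.]
lock_face 0.66 [ 0.5219 -0.2135  0.063 ] px [322. 295.]
```

No stop felt yet; keep on gently.

servo_tool(
  deltas=[
    [1,0.3,0.5,0,0,0,3],
    [1,0,0,0,0,0,3],
    [1,0,0,0,0,0,3],
    [1,0,0,0,0,0,0],
    [1,0,0,0,0,0,0],
  ],
)

```text
t: 23.75
eef_pos: [0.5285, -0.2029, 0.1095]
ee_rot: [3.141, -0.001, 2.985]
force: [-2.9, 4.6, 1.8]
width: 0.0116
gripper_force: 60.1
```

```bash
cat > f.py <<'E'
from h import *
s=arm.get_state(); print(s['eef_pos'],s['ee_rot'],s['force'],s['moment'])
# finger tip direction: sample the finger's light grey along candidate angles at z=.06 in the two fixed views
F=np.array([.5325,-.205,.06])
for n in ("side","scene"):
    p=arm.grab_frame(n); g=cv2.cvtColor(p["color"],cv2.COLOR_RGB2GRAY)
    o=[]
    for a in range(-25,30,3):
        v=[]
        for r in (.05,.06,.07,.08):
            u=proj(p,F+r*np.array([np.cos(np.radians(a)),np.sin(np.radians(a)),0])); v.append(g[int(round(u[1])),int(round(u[0]))])
        o.append((a,v))
    print(n,[(a,list(map(int,v))) for a,v in o])
E
python3 f.py
```

```text
[ 0.52851917 -0.20287824  0.10952082] [ 3.14064482e+00 -7.72330508e-04  2.98501306e+00] [-2.93764149  4.57712952  1.77992839] [1.80918194 0.91222315 0.24984037]
side [(-25, [146, 230, 133, 133]), (-22, [221, 234, 215, 133]), (-19, [229, 231, 232, 192]), (-16, [216, 178, 220, 235]), (-13, [181, 173, 179, 234]), (-10, [178, 178, 180, 226]), (-7, [178, 177, 193, 193]), (-4, [178, 177, 123, 177]), (-1, [178, 179, 172, 171]), (2, [178, 166, 122, 69]), (5, [167, 112, 49, 54]), (8, [111, 51, 57, 79]), (11, [53, 61, 85, 96]), (14, [51, 89, 111, 91]), (17, [65, 96, 95, 88]), (20, [95, 93, 92, 92]), (23, [97, 92, 92, 92]), (26, [93, 94, 93, 92]), (29, [93, 92, 92, 92])]
scene [(-25, [115, 113, 115, 112]), (-22, [114, 115, 113, 112]), (-19, [115, 114, 111, 112]), (-16, [115, 114, 112, 112]), (-13, [113, 115, 149, 118]), (-10, [113, 114, 151, 200]), (-7, [153, 112, 202, 200]), (-4, [203, 153, 174, 149]), (-1, [203, 202, 203, 202]), (2, [203, 204, 204, 204]), (5, [201, 200, 201, 201]), (8, [201, 200, 202, 202]), (11, [203, 199, 201, 159]), (14, [105, 106, 202, 204]), (17, [114, 115, 173, 161]), (20, [114, 114, 113, 114]), (23, [114, 113, 114, 114]), (26, [114, 115, 114, 116]), (29, [115, 115, 115, 117])]
```

The scene view shows the finger at about 3–4 deg, over the nest; the moment is rising. Press on a little more to be sure of the stop.

servo_tool(
  deltas=[
    [1,0.1,0.4,0,0,0,4],
    [1,0,0,0,0,0,4],
    [1,0,0,0,0,0,0],
    [1,0,0,0,0,0,0],
    [1,0,0,0,0,0,0],
  ],
)

```text
t: 24.27
eef_pos: [0.5287, -0.2023, 0.1095]
ee_rot: [3.141, -0.001, 2.847]
force: [-2.6, 5.2, 1.4]
width: 0.0114
gripper_force: 60.6
```

```bash
python3 f.py | grep -v side
```

```text
[ 0.5286567  -0.2023424   0.10950665] [ 3.14076156e+00 -7.25608920e-04  2.84665154e+00] [-2.59360644  5.22161492  1.39653345] [2.12737524 0.76970702 0.84243082]
scene [(-25, [114, 113, 114, 112]), (-22, [114, 114, 112, 111]), (-19, [115, 114, 112, 112]), (-16, [115, 114, 112, 113]), (-13, [113, 115, 148, 118]), (-10, [112, 114, 152, 200]), (-7, [154, 111, 202, 200]), (-4, [203, 151, 173, 148]), (-1, [204, 203, 203, 202]), (2, [202, 203, 204, 204]), (5, [201, 200, 200, 201]), (8, [201, 200, 201, 200]), (11, [203, 198, 203, 201]), (14, [126, 114, 202, 203]), (17, [114, 114, 173, 160]), (20, [113, 114, 113, 115]), (23, [114, 114, 114, 115]), (26, [115, 114, 114, 116]), (29, [115, 115, 115, 115])]
```

Moment up to 0.84 N·m with the finger unmoved: that is the stop. Relax the twist and side load, open part way, and rise.

servo_tool(
  deltas=[
    [1,0.6,0.7,0,0,0,-4],
    [1,0,0,0,0,0,-1],
    [1,0,0,0,0,0,0],
    [0.3,0,0,0,0,0,0],
    [0.3,0,0,0,0,0,0],
    [0.3,0,0,0,0,0,0],
    [0.3,0,0,0,0,0,0],
    [0.3,0,0,0,0,0,0],
    [0.3,0,0,0,0,0,0],
  ],
)

```text
t: 25.12
eef_pos: [0.5286, -0.2025, 0.1098]
ee_rot: [3.142, 0.0, 2.932]
force: [1.3, -0.8, -1.0]
width: 0.0304
gripper_force: 0.0
```

servo_tool(
  deltas=[
    [0.3,0,0,-5,0,0,0],
    [0.3,0,0,-10,0,0,0],
    [0.3,0,0,-20,0,0,0],
    [0.3,0,0,-35,0,0,0],
    [0.3,0,0,-40,0,0,0],
    [0.3,0,0,-40,0,0,0],
    [0.3,0,0,-40,0,0,0],
    [0.3,0,0,0,0,0,0],
    [0.3,0,0,0,0,0,0],
    [0.3,0,0,0,0,0,0],
  ],
)

```text
t: 25.95
eef_pos: [0.5282, -0.2023, 0.3005]
ee_rot: [3.141, 0.001, 2.932]
force: [0.1, -0.2, 0.3]
width: 0.0308
gripper_force: 0.0
```

```bash
python3 f.py | tail -1
python3 - <<'E'
from h import *
s=arm.get_state(); print(s["eef_pos"],s["width"],s["force"])
for n in ("side","scene","wrist"):
    p=arm.grab_frame(n); print(n); look(p,["flat_key_grip","flat_key_seat","plunger_grip","nest_bolt_head"],2)
    if n=="wrist": save(p,"wend.png",1)
E
```

```text
scene [(-25, [111, 110, 110, 109]), (-22, [111, 110, 109, 108]), (-19, [112, 110, 108, 109]), (-16, [111, 110, 108, 109]), (-13, [109, 110, 144, 113]), (-10, [109, 110, 149, 196]), (-7, [149, 109, 198, 196]), (-4, [198, 149, 169, 147]), (-1, [199, 198, 198, 198]), (2, [199, 200, 199, 199]), (5, [197, 196, 196, 197]), (8, [197, 196, 197, 197]), (11, [198, 195, 197, 156]), (14, [103, 102, 198, 199]), (17, [111, 111, 169, 156]), (20, [110, 110, 111, 110]), (23, [110, 111, 110, 110]), (26, [111, 110, 111, 112]), (29, [112, 112, 111, 111])]
[ 0.52782234 -0.20228187  0.29889206] 0.030517391728374022 [-0.56018664 -0.09763178 -0.20547848]
side
flat_key_grip 0.58 [ 0.5295 -0.2063  0.1331] px [325. 263.]
flat_key_grip 0.44 [0.5003 0.0235 0.0207] px [268. 225.]
flat_key_seat 0.82 [ 0.535  -0.2094  0.1346] px [329. 263.]
flat_key_seat 0.33 [ 0.7759 -0.1007  0.0345] px [410. 222.]
plunger_grip 0.85 [ 0.5265 -0.136   0.1177] px [307. 240.]
nest_bolt_head 0.81 [ 0.6366 -0.3059  0.0354] px [408. 325.]
nest_bolt_head 0.77 [ 0.5562 -0.3119  0.032 ] px [367. 347.]
scene
flat_key_grip 0.84 [ 0.535  -0.2095  0.1284] px [225. 206.]
flat_key_seat 0.79 [ 0.5375 -0.2069  0.132 ] px [226. 205.]
plunger_grip 0.63 [ 0.5306 -0.132   0.127 ] px [263. 192.]
plunger_grip 0.3 [ 0.5577 -0.2009  0.0603] px [237. 233.]
nest_bolt_head 0.74 [ 0.6449 -0.311   0.0318] px [196. 295.]
nest_bolt_head 0.6 [ 0.6903 -0.2305  0.0333] px [244. 301.]
wrist
flat_key_grip 0.9 [ 0.529  -0.2065  0.1369] px [314. 184.]
flat_key_seat 0.77 [ 0.5306 -0.2022  0.1364] px [319. 185.]
plunger_grip 0.79 [ 0.5251 -0.1317  0.1266] px [383. 164.]
nest_bolt_head 0.52 [ 0.5569 -0.304   0.036 ] px [250. 200.]
nest_bolt_head 0.47 [ 0.6845 -0.2205  0.0274] px [328. 267.]
```

```bash
python3 -c "
from station import arm
print(arm.job_done())"
```

```text
the job is handed in; nothing more can be done
None
```

I handed the job in, though the hand-in gave no verdict. The plunger is parked up in its notch and the flat key stands fully home. I turned the lock until it hit a hard stop, with the finger over the bolt head (about 2.0 rad by camera). The gripper is clear of everything, at about 26 s of the 72 s.

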